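Snap the rinsed dispenser pump back onto its bottle

TASK

The dispenser pump is draining upright with its dip tube down in the open glass jar. Draw it out, lower the tube into the open white bottle on the cork coaster and press the pump's collar onto the bottle neck until it clicks, and keep pressing firmly for a good second after the click so that the collar beds hard down on the rim; then lift the bottle by its pump a few centimetres clear of its coaster and finish holding it hanging there, upright and still, with the fingers on the pump alone. Leave the jar standing where it is and the things round about alone.

Things in the scene. Friction and masses are not known exactly. Their poses are not given: they have to be found in the camera images.
- pump: black plastic dispenser pump, rigid, 70 g; origin on its axis at the flat ceiling inside the collar (the face that lands on the bottle's rim); z up, the spout points to -x. Collar 48 mm dia from z -18 to +5 mm; its flat top can take the fingertips' push. At the start it hangs upright in the glass jar, the collar's lower edge (z -18) on the jar's rim, the dip tube inside
- pump_grip (a point): middle of the flat-sided body above the collar, on the axis 24 mm above the pump's origin: close the fingers along the pump's y here (24 mm wide; 26 mm in x; body from z +5 to +33). Above it the head, locked down, 34 mm dia, z +33 to +47, and the spout, 10 mm thick, from z +27 to +47, out to x = -59 mm
- pump_tube_end (a point): lower end of the white dip tube (8 mm dia, rigid), on the axis 95 mm below the pump's origin; the top 12 mm of it, inside the collar, is a valve housing 15 mm dia
- bottle: open white round dispenser bottle, loose, 220 to 370 g, 66 mm dia, 116 mm tall with its neck; standing on the cork coaster; origin at the centre of its underside, z up. Shoulder at 78 to 97 mm height, neck 26 mm dia, bore 20 mm; round the neck a bead 31 mm dia at 108 mm height, tapering up to 24 mm dia at the rim
- bottle_rim (a point): centre of the bottle's mouth, 116 mm above its underside; with the collar home the pump's origin is here. Pressed down, the catches meet the rim 14 mm before home; the force grows to between 8 and 18 N at about 7 mm before home, where they snap over the bead and it drops to almost nothing; the last 4 mm to the hard stop go easily
- jar: clear open glass jar that the pump hangs in, loose, about 220 g, 53 mm dia, 109 mm tall, mouth 39 mm across; origin at the centre of its underside
- mug: green stoneware mug, 94 mm tall, a bystander; origin at its underside
- tape: roll of masking tape lying flat, 100 mm dia, 25 mm tall, a bystander; origin at its underside
- marker: marker pen lying down, 135 mm long, a bystander; origin at its underside
- lemon: lemon, 78 mm long, a bystander; origin at its underside
- teaspoon: metal teaspoon lying down, 130 mm long, a bystander; origin at its underside
- pump_catches (a point): centre of the four sprung catches inside the collar's skirt, on the axis 14 mm below the pump's origin. Skirt bore 37 mm; free, the catches (rounded bars 5 mm thick) stand in to 25 mm across. Once over the bottle's bead they carry the bottle's weight
- coaster: round cork coaster that the bottle stands on, fixed, 96 mm dia, 5 mm thick; origin at the centre of its underside
- spice_jar: round spice jar with a lid, 45 mm dia, 108 mm tall, a bystander; origin at its underside
There are look-alikes about, which are no part of the job. What is shaped like the jar but purple is not meant.

How it is judged:
On the way, in this order (a step that is already met when the one before it is completed fails the run):
1. the pump is drawn up until its dip tube is clear of the jar (z of pump_tube_end in the frame of jar above 0.111 m), for 0.1 s.
2. the dip tube is down in the bottle's neck (z of pump_tube_end in the frame of bottle below 0.095 m and horizontal distance between pump_tube_end and bottle below 0.02 m), for 0.1 s.
3. the collar is past the click, sits on the rim all round and is kept pressed down on it for half a second: the bottle, still standing, bears on the coaster with over 7 N (z of pump in the frame of bottle_rim below 0.0015 m and horizontal distance between pump and bottle_rim below 0.005 m and angle between the z axis of pump and the z axis of bottle, either way round below 0.08 rad and height (world z) of bottle below 0.011 m and contact force between bottle and coaster above 7 N), for 0.5 s.
At the end, for the whole second after the job is handed in: the collar is home on the bottle's rim (gap under 2 mm, square within 0.1 rad); the bottle hangs from the pump, its underside 20 to 255 mm above the worktop, upright within 0.25 rad, still, the fingers holding the pump alone; the jar stands within 40 mm of where it was (z of pump in the frame of bottle_rim below 0.002 m and distance between pump and bottle_rim below 0.006 m and angle between the z axis of pump and the z axis of bottle, either way round below 0.1 rad and height (world z) of bottle between 0.02 and 0.255 m and angle between bottle's own z axis and vertical below 0.25 rad and linear speed of bottle below 0.03 m/s and contact force between pump and the fingers above 1 N and contact force between bottle and the arm below 0.3 N and contact force between bottle and the fingers below 0.3 N and angle between jar's own z axis and vertical below 0.1 rad and distance of jar from where it was at the start of the episode below 0.04 m and height (world z) of jar below 0.004 m); the arm keeps its last pose, push and grip.
It fails at once if the jar is tipped (angle between jar's own z axis and vertical above 0.35 rad).
It fails at once if the bottle is tipped (angle between bottle's own z axis and vertical above 0.5 rad).
It fails at once if a bystander is shifted more than 40 mm (distance of any of mug, spice_jar, tape, marker, lemon, teaspoon from where it was at the start of the episode above 0.04 m).
It also fails if it takes over 43 s, if anything falls off the work surface, if the arm or the gripper's body presses on something with over 40 N, if the wrist force passes 120 N, or if a joint passes its speed limit or range.

ROBOT

A 7-joint arm with a two-finger parallel gripper is mounted at the origin on a cart in front of the work surface, level with it; the furniture and walls round the work are solid. World frame = base frame: x ahead of the robot, y to its left, z up, the work surface at z = 0. Lengths are in m, angles in rad, forces in N, time in s.
With the tool pointing down it reaches from about 0.425 to 0.925 m from the base axis. Payload 6.8 kg.
Tool frame: the origin (TCP) lies on the centre line of the jaws, within the pads' length; the fingertips stand 11 mm ahead of it and the grasp point (between the pads) lies 8 mm behind it; z points along the fingers, y is the direction in which the jaws open and shut (so a half turn about z gives the same grasp; the last joint's range is limited). The gripper opens to 85 mm and grips with 20 to 120 N. Pads are 22 mm wide; open, the fingers measure 114 mm over their backs; the gripper's body (76 mm by 85 mm) begins 54 mm behind the grasp point. The pads swing forward as they close: fully open they stand 13 mm farther back than shut.
Start: joints at [-1.45, 0.477, 0.022, 1.555, -0.011, 1.109, -0.083], TCP at [0.153, 0.657, 0.242] pointing down, gripper open.
Joint ranges: [-2.96, 2.96], [-0.34, 2.1], [-1.41, 1.46], [0.24, 2.44], [-1.37, 4.51], [0.17, 1.92], [-2.96, 2.96]. Speed limits (rad/s): [2.39, 2.39, 3.14, 3.14, 3.14, 3.14, 3.14].

INTERFACE

Orientations are given as a rotation vector (axis times angle).
In Python, from bench import r gives the robot as it stands.
- The arm moves only by the tool send_rows, never from a script. Its argument "deltas" is a list of rows, each a list of 7 numbers: the opening, from 0 (shut) to 1 (fully open), then the shift along the tool's x, y, z as a fraction of full scale, then the turn, a rotation vector about the tool's x, y, z as a fraction of full scale. In form: [[hand, x, y, z, ax, ay, az], ...]. A call has 1 to 20 rows; each row is the pose to reach, as a shift and turn from the pose commanded when the call began, along the tool's axes at that moment, turning the shorter way round; what a row does not reach only later rows make up. Full scale, the value 1, is 150 mm for a shift and 180 degrees for a turn. A row lasts 1/12 s, in which the tool goes at most 41.7 mm and 7.16 degrees, less where a joint would pass 70% of its speed; a pose out of reach is approached as far as the arm can. A call with a number of a shift or a turn outside -1 to 1 is refused whole. A call with a gripper value outside its range is refused whole. The fingers move at their own pace and stop on an object; "squeeze" is the grip in N (left out, the last holds). Time passes only in rows, so rows that repeat a pose let the fingers close. It gives the time, the measured TCP pose, the force and the opening at its end, in the units of the state.
- r.get_obs(): the state, without advancing time (a new reading comes with each control period).
- r.grab_frame(name): name is "scene" or "top" or "wrist"; returns a dict with "pixels" (400x640x3 uint8, red, green, blue), "camera_matrix" (3x3 intrinsics, pixels), "rvec" (rotation vector, rad) and "tvec" (3), from world to camera coordinates, as OpenCV has them. Camera axes: x right, y down, z forward; pixel columns grow to the right and rows downward; lengths in m; the calibration is good to about 2 mm. A picture is of the moment at which its call begins. There is no depth.
- r.hand_in(): hands the job in, once; it reports no verdict.
The state is a dict: "clock": time; "joints": joint angles; "qvel": joint speeds; "tau": joint torques, N m; "tcp_pos": TCP position; "orientation": TCP orientation; "contact_force": force on the tool from outside, world axes, zero at the start; "moment": the same for the moment, N m; "grip_width": finger opening in m.
Only numpy, scipy, OpenCV 4.12 (cv2) and the standard library are available. Lean on these libraries where they do the work, as an engineer would, in place of code of your own. Each camera call takes 0.05 s, during which the arm holds its last target. There are 200 camera calls.

## Working session

There is one attempt and no reset: what is moved stays moved. The work goes in short steps, Python scripts to look and compute and a tool call to move; the robot and the scene stay as the last step left them, time stands still between calls to the robot, and variables do not carry over. Pictures are saved under pics/ and viewed, about 8 in all and at most 12, crops included, and the job is handed in when it is done.

Besides the shell and the picture viewer there is one more tool, called after "Call:" by a JSON object that holds its "fn" and its "kwargs". send_rows: Moves the arm, as the interface text tells. Shift numbers are shares of 150 mm and turn numbers shares of 180 degrees, none past 1 either way. Its arguments: {"type":"object","properties":{"deltas":{"type":"array","items":{"type":"array","items":{"type":"number"}}},"squeeze":{"type":"number"}},"required":["deltas"]}

```bash
mkdir -p pics; ls; python3 - <<'E'
from bench import r
import cv2,numpy as np,pickle
d={}
for n in("scene","top"):
    f=r.grab_frame(n);d[n]=f;cv2.imwrite(f"pics/{n}0.png",f["pixels"][:,:,::-1])
    R=cv2.Rodrigues(np.array(f["rvec"],float))[0];print(n,(-R.T@np.array(f["tvec"]).ravel()).round(3),np.array(f["camera_matrix"])[0].round(1),R[2].round(2))
pickle.dump(d,open("f0.pkl","wb"))
print(r.get_obs())
E
```

```text
pics
scene [0.061 0.149 0.772] [417.5   0.  321.4] [ 0.51 -0.46 -0.73]
top [ 0.392 -0.289  0.983] [406.6   0.  317.6] [ 0.13 -0.   -0.99]
{'clock': 0.1, 'joints': array([-1.45008822,  0.47772427,  0.02232261,  1.55636352, -0.01150787,
        1.10930606, -0.08311181]), 'qvel': array([-0.00070959, -0.00052289, -0.00081769, -0.00240112, -0.00087445,
        0.0008977 ,  0.00016362]), 'tau': array([ 3.85312771e-03, -5.97754562e+01,  1.61337130e+00, -2.81948036e+01,
        1.28383131e-02,  5.09466045e-03, -2.27526670e-05]), 'tcp_pos': array([0.15297826, 0.65689649, 0.24141334]), 'orientation': array([-3.58582615e-01, -3.12097417e+00,  2.62523091e-03]), 'contact_force': array([ 0.28931487,  0.02390918, -0.21034246]), 'moment': array([-0.06467837,  0.06464845, -0.03984952]), 'grip_width': 0.08561144822352187}
```

View pics/scene0.png

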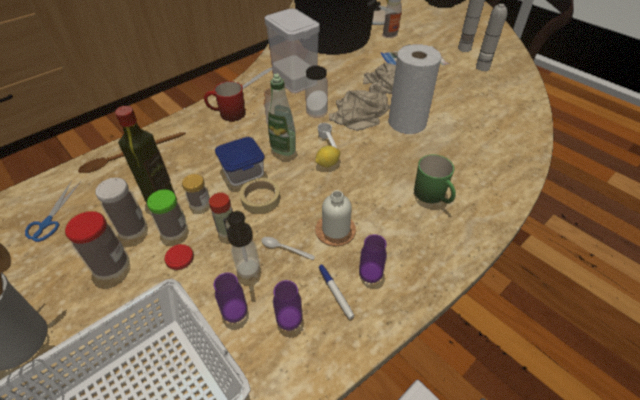

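View pics/top0.png

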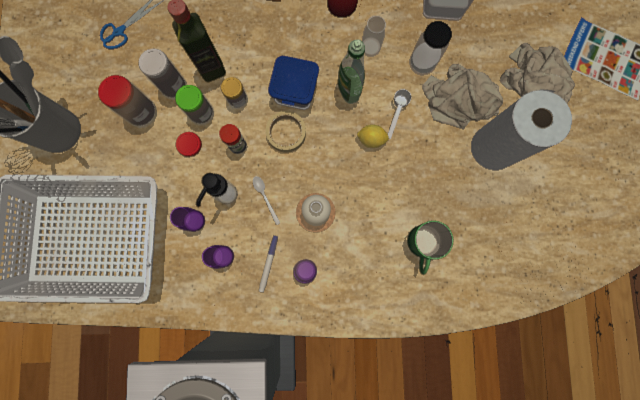

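```bash
cat > h.py <<'E'
import cv2,numpy as np
def cam(f):
    R=cv2.Rodrigues(np.array(f["rvec"],float))[0];t=np.array(f["tvec"],float).ravel()
    return np.array(f["camera_matrix"],float),R,t
def onplane(f,uv,z):
    K,R,t=cam(f);d=R.T@np.linalg.inv(K)@np.array([*uv,1.]);c=-R.T@t
    return c+d*(z-c[2])/d[2]
def proj(f,P):
    K,R,t=cam(f);return cv2.projectPoints(np.array(P,float).reshape(-1,1,3),R,t,K,None)[0].reshape(-1,2)
def tri(fs,uvs):
    A=np.zeros((3,3));b=np.zeros(3)
    for f,uv in zip(fs,uvs):
        K,R,t=cam(f);d=R.T@np.linalg.inv(K)@np.array([*uv,1.]);d/=np.linalg.norm(d);c=-R.T@t
        M=np.eye(3)-np.outer(d,d);A+=M;b+=M@c
    return np.linalg.solve(A,b)
E
python3 - <<'E'
import pickle,cv2,numpy as np
from h import *
d=pickle.load(open("f0.pkl","rb"));t=d["top"];s=d["scene"]
for n,uv,z in [("pumphead",(214,182),.174),("spout",(199,205),.165),("rim",(317,208),.121),("spice",(230,131),.108),("purple1",(183,214),.109),("purple2",(214,256),.109),("purple3",(305,268),.109),("mug",(430,240),.094)]:
    print(n,onplane(t,uv,z).round(3))
a=cv2.resize(t["pixels"][150:250,160:360],(800,400),interpolation=cv2.INTER_CUBIC)
b=cv2.resize(s["pixels"][185:285,200:400],(400,200),interpolation=cv2.INTER_CUBIC)
b2=cv2.resize(s["pixels"][190:280,200:300],(400,200))
im=np.vstack([a,np.hstack([b,b2])]);im=np.clip(im.astype(float)*1.6,0,255).astype(np.uint8)
cv2.imwrite("pics/crop0.png",im[:,:,::-1])
E
```

```text
pumphead [ 0.54  -0.083  0.174]
spout [ 0.496 -0.051  0.165]
rim [ 0.489 -0.289  0.121]
spice [ 0.667 -0.1    0.108]
purple1 [ 0.484 -0.     0.109]
purple2 [ 0.392 -0.068  0.109]
purple3 [ 0.363 -0.261  0.109]
mug [ 0.416 -0.534  0.094]
```

View pics/crop0.png

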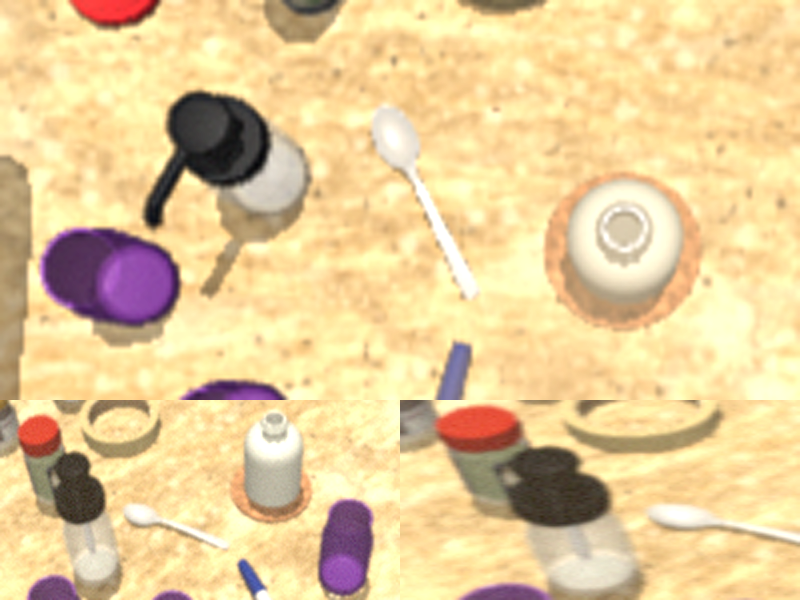

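```bash
cat >> h.py <<'E'
from scipy.spatial.transform import Rotation as Ro
def delta(r,target,ydir=None):
    "shift (fractions) in tool axes from present pose to target; turn to bring tool z down, tool y along ydir"
    o=r.get_obs();Rt=Ro.from_rotvec(o["orientation"])
    sh=Rt.inv().apply(np.array(target)-o["tcp_pos"])/.15
    tu=np.zeros(3)
    if ydir is not None:
        y=np.array([*ydir,0.]);y/=np.linalg.norm(y);z=np.array([0,0,-1.]);x=np.cross(y,z)
        tu=(Rt.inv()*Ro.from_matrix(np.c_[x,y,z])).as_rotvec()/np.pi
    print("shift",sh.round(4),"turn",tu.round(4));return sh,tu
E
python3 - <<'E'
import pickle
from h import *
from bench import r
d=pickle.load(open("f0.pkl","rb"));t=d["top"];s=d["scene"]
g=cv2.cvtColor(t["pixels"],cv2.COLOR_RGB2HSV)[...,2]
m=(g<60).astype(np.uint8);n,l,st,c=cv2.connectedComponentsWithStats(m[170:215,190:235]);print(st[1:],c[1:]+[190,170])
h=onplane(t,(210.5,181),.174);co=onplane(t,(215,185),.132);sp=onplane(t,(198,204),.174);rim=onplane(t,(316,207.5),.121)
print(h,co,sp,rim, np.degrees(np.arctan2(*(sp-h)[1::-1])),np.linalg.norm((sp-h)[:2]))
print("tri rim",tri([t,s],[(316,207.5),(337,195)]),"head",tri([t,s],[(210.5,181),(236,218)]))
x=(h-sp)[:2];x/=np.linalg.norm(x);y=(-x[1],x[0])
print(x,y);delta(r,[h[0],h[1],.30],y)
E
```

```text
[[  6   3  31  34 515]
 [  0  39   3   2   4]
 [  4  40   2   1   2]
 [  8  41   2   2   2]
 [ 11  43   1   1   1]] [[212.45825243 185.88349515]
 [190.75       209.75      ]
 [194.5        210.        ]
 [198.5        211.5       ]
 [201.         213.        ]]
[ 0.54267675 -0.07561963  0.174     ] [ 0.54166146 -0.0742027   0.132     ] [ 0.49644144 -0.05112049  0.174     ] [ 0.49003476 -0.28728923  0.121     ] 152.08180028357722 0.05232506166244239
tri rim [ 0.49087291 -0.28666742  0.12039511] head [ 0.54466483 -0.07321501  0.16876734]
[ 0.88361695 -0.46821051] (np.float64(0.4682105143602238), np.float64(0.8836169499520334))
shift [-3.6379 -4.1676 -0.3832] turn [-0.0005  0.0001  0.0823]
```

The top view shows the pump head at about (210,181) with the spout tip at (198,204), and the bottle mouth at (316,207). Purple look-alikes stand nearby, and nothing tall is on the path. I'm moving above the pump.

Call:
{"fn": "send_rows", "kwargs": {"deltas": [[1,-0.18,-0.2,-0.2,0,0,0],[1,-0.36,-0.4,-0.38,0,0,0],[1,-0.54,-0.6,-0.38,0,0,0],[1,-0.73,-0.8,-0.38,0,0,0],[1,-0.91,-1,-0.38,0,0,0]]}}

```text
clock: 0.52
tcp_pos: [0.2477, 0.4881, 0.2997]
orientation: [0.358, 3.121, 0.002]
contact_force: [1.1, 0.9, -0.3]
grip_width: 0.0855
```

Call:
{"fn": "send_rows", "kwargs": {"deltas": [[1,-0.18,-0.2,0,0,0,0],[1,-0.36,-0.4,0,0,0,0],[1,-0.54,-0.6,0,0,0,0],[1,-0.73,-0.8,0,0,0,0],[1,-0.91,-1,0,0,0,0]]}}

```text
clock: 0.93
tcp_pos: [0.3464, 0.3103, 0.2991]
orientation: [-0.359, -3.121, 0.0]
contact_force: [1.2, 1.0, -0.4]
grip_width: 0.0852
```

Call:
{"fn": "send_rows", "kwargs": {"deltas": [[1,-0.18,-0.2,0,0,0,0],[1,-0.36,-0.4,0,0,0,0],[1,-0.54,-0.6,0,0,0,0],[1,-0.73,-0.8,0,0,0,0],[1,-0.91,-1,0,0,0,0]]}}

```text
clock: 1.35
tcp_pos: [0.4452, 0.1333, 0.2992]
orientation: [0.359, 3.121, 0.001]
contact_force: [0.2, 1.0, -0.1]
grip_width: 0.0854
```

Call:
{"fn": "send_rows", "kwargs": {"deltas": [[1,-0.18,-0.2,0,0,0,0.02],[1,-0.36,-0.4,0,0,0,0.04],[1,-0.54,-0.6,0,0,0,0.06],[1,-0.73,-0.8,0,0,0,0.08],[1,-0.91,-1,0,0,0,0.082],[1,-0.91,-1,0,0,0,0.082],[1,-0.91,-1,0,0,0,0.082]]}}

```text
clock: 1.93
tcp_pos: [0.5438, -0.0445, 0.2988]
orientation: [-0.765, -3.047, 0.002]
contact_force: [0.0, 1.0, -0.7]
grip_width: 0.0852
```

```bash
python3 - <<'E'
import pickle
from h import *
from bench import r
f=r.grab_frame("wrist");pickle.dump(f,open("w1.pkl","wb"))
cv2.imwrite("pics/w1.png",f["pixels"][:,:,::-1])
K,R,t=cam(f);print(-R.T@t,R[2]);print(proj(f,[[.542,-.0745,.174],[.542,-.0745,.132],[.497,-.0515,.174]]))
E
```

```text
[ 0.470888   -0.00509417  0.43041579] [ 0.27986429 -0.15127195 -0.94804682]
[[281.72300224 208.24010972]
 [285.99992428 192.7256982 ]
 [278.46653481 147.18867231]]
```

View pics/w1.png

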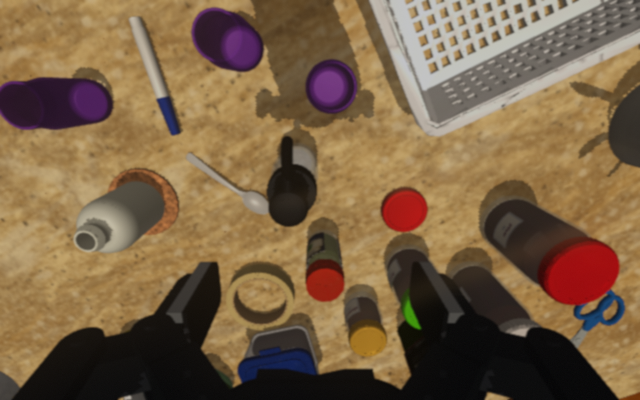

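```bash
python3 - <<'E'
import pickle
from h import *
d=pickle.load(open("f0.pkl","rb"));t=d["top"];s=d["scene"];w=pickle.load(open("w1.pkl","rb"))
h=cv2.cvtColor(w["pixels"],cv2.COLOR_RGB2HSV)
m=(h[...,2]<38).astype(np.uint8)[130:235,260:325]
print(m.sum());n,l,st,c=cv2.connectedComponentsWithStats(m);k=1+st[1:,4].argmax();b=l==k
for r in range(0,105,6):
    q=np.flatnonzero(b[r]); print(r+130,(q.min()+260,q.max()+260) if len(q) else None,end=" ")
print()
P=onplane(w,(290,208),.174);C=onplane(w,(291,190),.132);S=onplane(w,(287,139),.174)
print(P,C,S,np.degrees(np.arctan2(*(S-P)[1::-1])),np.linalg.norm(S-P))
print("tri head",tri([w,t,s],[(290,208),(210.5,181),(236,218)]),"rim",tri([w,t,s],[(89,238),(316,207.5),(337,195)]),onplane(w,(89,238),.121))
a=cv2.resize(w["pixels"][120:260,60:340],(800,400),interpolation=cv2.INTER_CUBIC);cv2.imwrite("pics/w1c.png",np.clip(a*1.7,0,255).astype(np.uint8)[:,:,::-1])
E
```

```text
1739
130 None 136 None 142 (np.int64(283), np.int64(291)) 148 (np.int64(282), np.int64(291)) 154 (np.int64(282), np.int64(290)) 160 (np.int64(282), np.int64(291)) 166 (np.int64(282), np.int64(300)) 172 (np.int64(275), np.int64(309)) 178 (np.int64(272), np.int64(312)) 184 (np.int64(273), np.int64(314)) 190 (np.int64(273), np.int64(308)) 196 (np.int64(271), np.int64(305)) 202 (np.int64(270), np.int64(306)) 208 (np.int64(270), np.int64(307)) 214 (np.int64(272), np.int64(305)) 220 (np.int64(276), np.int64(301)) 226 None 232 None 
[ 0.54502965 -0.06837409  0.174     ] [ 0.54187594 -0.06900806  0.132     ] [ 0.49461788 -0.04252542  0.174     ] 152.8534828328627 0.056652458574465756
tri head [ 0.54605418 -0.07219795  0.1667685 ] rim [ 0.4920193 -0.2867369  0.1163653] [ 0.49174348 -0.27982289  0.121     ]
```

View pics/w1c.png

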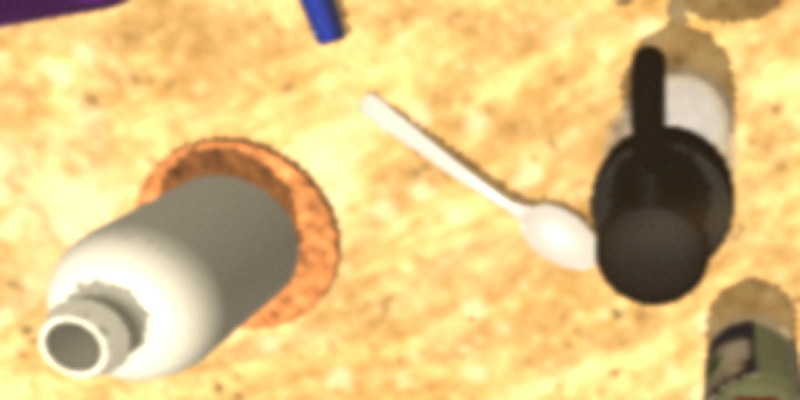

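The wrist view shows the head at (289,208), the spout up to (287,139), and the bottle mouth at (86,241). The top and wrist cameras differ by about 6 mm in y, so I'll take the mean for the grasp. The later fit can use relative positions from a single view.

```bash
python3 - <<'E'
from h import *
from bench import r
x=-np.array([np.cos(np.radians(152.5)),np.sin(np.radians(152.5))])
delta(r,[.544,-.072,.146],(-x[1],x[0]))
E
```

```text
shift [-0.0971 -0.1723  1.018 ] turn [-0.0002 -0.0003 -0.0027]
```

Call:
{"fn": "send_rows", "kwargs": {"deltas": [[1,-0.1,-0.172,0,0,0,-0.003],[1,-0.1,-0.172,0.25,0,0,-0.003],[1,-0.1,-0.172,0.45,0,0,-0.003],[1,-0.1,-0.172,0.6,0,0,-0.003],[1,-0.1,-0.172,0.7,0,0,-0.003],[1,-0.1,-0.172,0.8,0,0,-0.003],[1,-0.1,-0.172,0.9,0,0,-0.003],[1,-0.1,-0.172,1.0,0,0,-0.003],[1,-0.1,-0.172,1.0,0,0,-0.003],[1,-0.1,-0.172,1.0,0,0,-0.003]]}}

```text
clock: 2.82
tcp_pos: [0.5441, -0.0699, 0.1488]
orientation: [-0.738, -3.051, -0.0]
contact_force: [0.2, -0.9, -0.1]
grip_width: 0.0851
```

```bash
python3 - <<'E'
import pickle
from h import *
from bench import r
o=r.get_obs();print(o["tcp_pos"],o["contact_force"])
f=r.grab_frame("wrist");g=r.grab_frame("top");pickle.dump((f,g),open("w2.pkl","wb"))
a=f["pixels"];b=cv2.resize(g["pixels"][130:250,140:340],(640,384))
im=np.vstack([a[150:400],b[:340]]);cv2.imwrite("pics/w2.png",np.clip(im*1.6,0,255).astype(np.uint8)[:,:,::-1])
E
```

```text
[ 0.54409765 -0.06990085  0.14878052] [ 0.23691913 -0.93846135 -0.1066437 ]
```

View pics/w2.png

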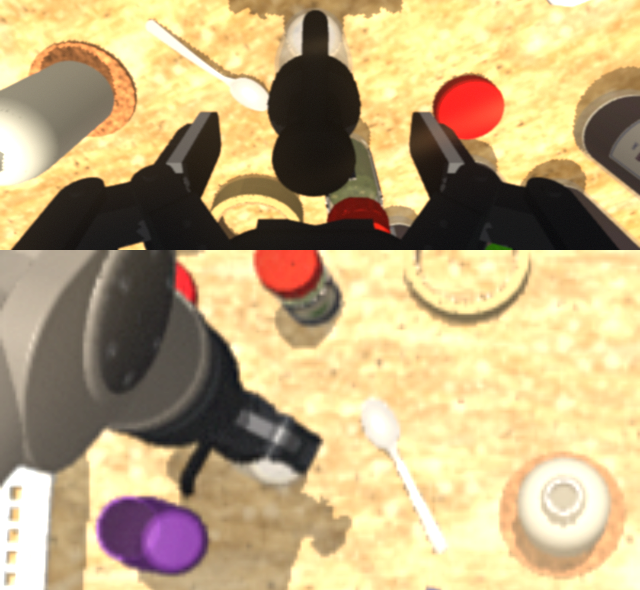

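```bash
python3 - <<'E'
import pickle
from h import *
from bench import r
f,g=pickle.load(open("w2.pkl","rb"))
print(onplane(f,(314,311),.174),onplane(f,(314,255),.132));delta(r,[.544,-.0705,.146]);print(r.get_obs()["tcp_pos"])
E
```

```text
[ 0.54279772 -0.06936802  0.174     ] [ 0.54153325 -0.06884353  0.132     ]
shift [ 0.0078 -0.0031  0.0269] turn [0. 0. 0.]
[ 0.54525414 -0.07061979  0.1500434 ]
```

Call:
{"fn": "send_rows", "kwargs": {"deltas": [[0.5,0.01,0,0.01,0,0,0],[0.4,0.01,0,0.02,0,0,0],[0.35,0.01,0,0.02,0,0,0],[0.2,0.01,0,0.02,0,0,0],[0.1,0.01,0,0.02,0,0,0],[0,0.01,0,0.02,0,0,0],[0,0.01,0,0.02,0,0,0],[0,0.01,0,0.02,0,0,0],[0,0.01,0,0.02,0,0,0],[0,0.01,0,0.02,0,0,0],[0,0.01,0,0.02,0,0,0],[0,0.01,0,0.02,0,0,0]], "squeeze": 70}}

```text
clock: 3.92
tcp_pos: [0.5438, -0.0708, 0.1464]
orientation: [0.742, 3.052, 0.0]
contact_force: [0.3, -0.1, 4.7]
grip_width: 0.0309
```

Call:
{"fn": "send_rows", "kwargs": {"deltas": [[0,0,0,0,0,0,0],[0,0,0,0,0,0,0],[0,0,0,0,0,0,0],[0,0,0,0,0,0,0]]}}

```text
clock: 4.25
tcp_pos: [0.5438, -0.0708, 0.1464]
orientation: [0.742, 3.052, 0.0]
contact_force: [0.0, 0.5, 5.1]
grip_width: 0.0313
```

```bash
python3 - <<'E'
import pickle
from h import *
from bench import r
o=r.get_obs();print(o["tcp_pos"],o["contact_force"],o["moment"],o["grip_width"])
f=r.grab_frame("wrist");g=r.grab_frame("scene");pickle.dump((f,g),open("w3.pkl","wb"))
a=f["pixels"][230:400,180:460];b=cv2.resize(g["pixels"][170:290,170:310],(560,480),interpolation=cv2.INTER_CUBIC)
im=np.hstack([cv2.resize(a,None,fx=.85,fy=2.82),b]);cv2.imwrite("pics/w3.png",np.clip(im[:,:800]*1.9,0,255).astype(np.uint8)[:,:,::-1])
E
```

```text
[ 0.54380567 -0.07078949  0.14643151] [0.01107421 0.4703785  5.13991764] [0.01502492 0.06366769 0.04092462] 0.03128316265564993Traceback (most recent call last):
  File "<stdin>", line 7, in <module>
    return _nx.concatenate(arrs, 1, dtype=dtype, casting=casting)
           ~~~~~~~~~~~~~~~^^^^^^^^^^^^^^^^^^^^^^^^^^^^^^^^^^^^^^^
ValueError: all the input array dimensions except for the concatenation axis must match exactly, but along dimension 0, the array at index 0 has size 479 and the array at index 1 has size 480
```

```bash
python3 - <<'E'
import pickle
from h import *
f,g=pickle.load(open("w3.pkl","rb"))
a=cv2.resize(f["pixels"][240:400,220:420],(400,320));b=cv2.resize(g["pixels"][180:280,180:305],(400,320),interpolation=cv2.INTER_CUBIC)
im=np.hstack([a,b]);cv2.imwrite("pics/w3.png",np.clip(255*(im/255.)**.5,0,255).astype(np.uint8)[:,:,::-1])
E
```

```text
(no output)
```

View pics/w3.png

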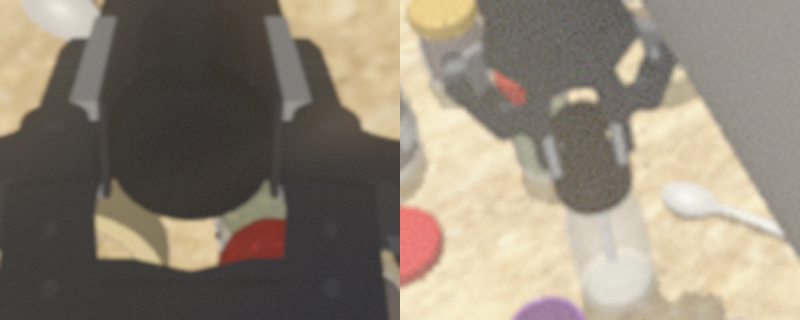

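The pads have closed on the 34 mm head (width about 31–33 mm), and the tips sit at or just above the collar. They span the head and collar top, so I'll keep this grip, squeeze harder and draw up slowly.

Call:
{"fn": "send_rows", "kwargs": {"deltas": [[0,0,0,0,0,0,0],[0,0,0,-0.02,0,0,0],[0,0,0,-0.05,0,0,0],[0,0,0,-0.1,0,0,0],[0,0,0,-0.18,0,0,0],[0,0,0,-0.26,0,0,0],[0,0,0,-0.34,0,0,0],[0,0,0,-0.42,0,0,0],[0,0,0,-0.5,0,0,0],[0,0,0,-0.58,0,0,0],[0,0,0,-0.66,0,0,0],[0,0,0,-0.74,0,0,0],[0,0,0,-0.8,0,0,0],[0,0,0,-0.8,0,0,0],[0,0,0,-0.8,0,0,0],[0,0,0,-0.8,0,0,0]], "squeeze": 100}}

```text
clock: 5.68
tcp_pos: [0.5431, -0.0706, 0.2657]
orientation: [-0.742, -3.052, 0.0]
contact_force: [0.5, 0.8, -0.4]
grip_width: 0.0305
```

```bash
python3 - <<'E'
import pickle
from h import *
from bench import r
o=r.get_obs();print(o["tcp_pos"],o["contact_force"],o["grip_width"])
f=r.grab_frame("wrist");g=r.grab_frame("scene");t=r.grab_frame("top");pickle.dump((f,g,t),open("w4.pkl","wb"))
gam=lambda i:np.clip(255*(i/255.)**.6,0,255).astype(np.uint8)
a=f["pixels"];b=cv2.resize(g["pixels"][120:280,180:400],(440,320));c=cv2.resize(t["pixels"][140:250,150:360],(360,320))
im=np.vstack([np.hstack([b,c]),np.hstack([cv2.resize(a,(448,280)),np.zeros((280,352,3),np.uint8)])])
cv2.imwrite("pics/w4.png",gam(im)[:,:,::-1])
E
```

```text
[ 0.54312639 -0.07058083  0.26565481] [ 0.54934553  0.79581551 -0.39358192] 0.030462775880434695
```

View pics/w4.png

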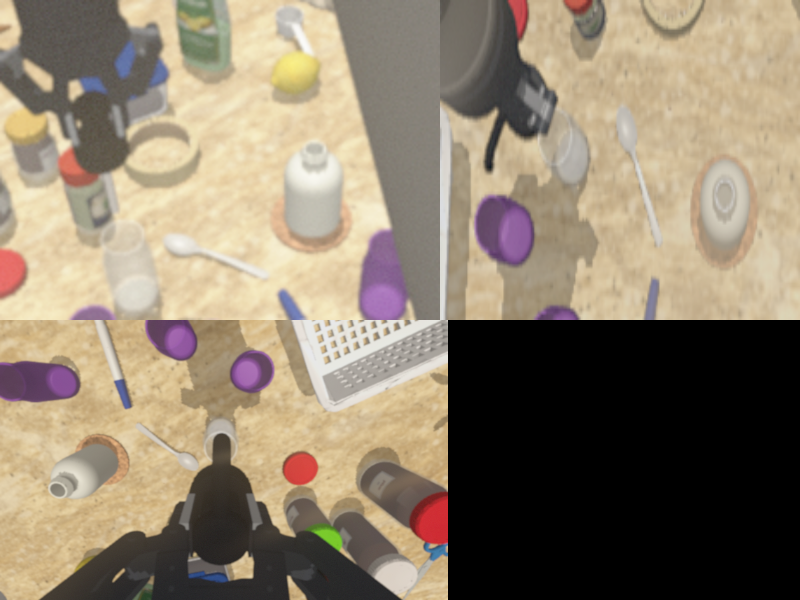

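```bash
python3 - <<'E'
from h import *
from bench import r
import pickle
f,g,t=pickle.load(open("w4.pkl","rb"))
print(onplane(f,(86.3*0+60/.7,168/.7),.121)); delta(r,[.491,-.2845,.2657])
# predicted pixels of tube end in scene now
print(proj(g,[[.543,-.071,.151]]))
E
```

```text
[ 0.49200174 -0.28082228  0.121     ]
shift [-3.4600e-01 -1.4258e+00 -9.0000e-04] turn [0. 0. 0.]
[[237.66554705 225.24601721]]
```

Call:
{"fn": "send_rows", "kwargs": {"deltas": [[0,-0.02,-0.06,0,0,0,0],[0,-0.05,-0.2,0,0,0,0],[0,-0.09,-0.36,0,0,0,0],[0,-0.13,-0.52,0,0,0,0],[0,-0.165,-0.68,0,0,0,0],[0,-0.19,-0.8,0,0,0,0]]}}

```text
clock: 6.33
tcp_pos: [0.5124, -0.1935, 0.2661]
orientation: [-0.746, -3.051, 0.002]
contact_force: [0.8, -0.1, -1.0]
grip_width: 0.0304
```

Call:
{"fn": "send_rows", "kwargs": {"deltas": [[0,-0.03,-0.16,0,0,0,0],[0,-0.07,-0.32,0,0,0,0],[0,-0.11,-0.46,0,0,0,0],[0,-0.14,-0.57,0,0,0,0],[0,-0.156,-0.626,0,0,0,0],[0,-0.156,-0.626,0,0,0,0],[0,-0.156,-0.626,0.08,0,0,0],[0,-0.156,-0.626,0.08,0,0,0],[0,-0.156,-0.626,0.08,0,0,0],[0,-0.156,-0.626,0.08,0,0,0]]}}

```text
clock: 7.17
tcp_pos: [0.4917, -0.2833, 0.2537]
orientation: [-0.739, -3.052, -0.001]
contact_force: [-1.0, -0.6, -0.4]
grip_width: 0.0306
```

```bash
python3 - <<'E'
import pickle
from h import *
from bench import r
o=r.get_obs();print(o["tcp_pos"],o["contact_force"],o["grip_width"],o["joints"].round(2))
f=r.grab_frame("wrist");g=r.grab_frame("scene");t=r.grab_frame("top");pickle.dump((f,g,t),open("w5.pkl","wb"))
gam=lambda i:np.clip(255*(i/255.)**.6,0,255).astype(np.uint8)
b=cv2.resize(g["pixels"][160:260,290:390],(400,400),interpolation=cv2.INTER_CUBIC);c=cv2.resize(t["pixels"][150:250,270:370],(400,400),interpolation=cv2.INTER_CUBIC)
cv2.imwrite("pics/w5.png",gam(np.hstack([b,c]))[:,:,::-1])
p=o["tcp_pos"];te=[p[0],p[1],p[2]-.1145]
print(proj(g,[te]),proj(t,[te]),proj(f,[te,[.491,-.2845,.121]]))
E
```

```text
[ 0.49174477 -0.2833242   0.2537326 ] [-0.96447103 -0.58740575 -0.42314023] 0.030648057886688385 [-0.12  0.34  0.67  1.84 -0.24  1.05  1.74]
[[336.23580107 189.51466256]] [[314.04866511 205.74471476]] [[314.57256535 197.98835526]
 [312.92277641 190.88955767]]
```

View pics/w5.png

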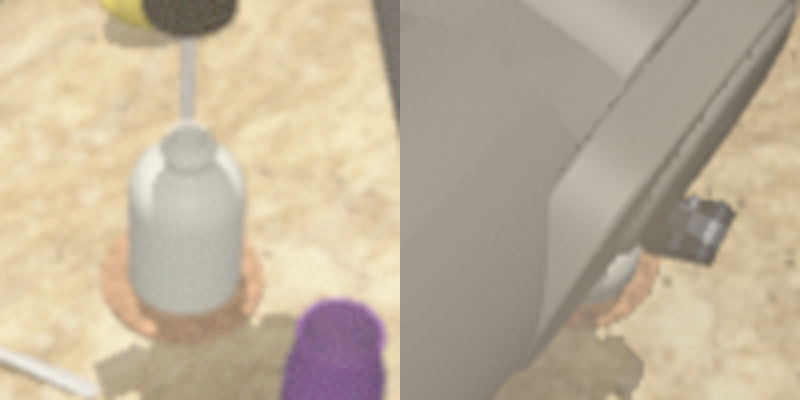

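```bash
python3 - <<'E'
import pickle
from h import *
f,g,t=pickle.load(open("w5.pkl","rb"));d=pickle.load(open("f0.pkl","rb"))
gam=lambda i:np.clip(255*(i/255.)**.6,0,255).astype(np.uint8)
rs=lambda i:cv2.resize(i,(400,300),interpolation=cv2.INTER_CUBIC)
s0=d["scene"]["pixels"][183:213,317:357];s5=g["pixels"][170:200,317:357];t0=d["top"]["pixels"][193:223,297:337];w=f["pixels"][100:250,220:420]
cv2.imwrite("pics/w6.png",np.vstack([np.hstack([rs(s0),gam(rs(s5))]),np.hstack([rs(t0),gam(rs(w))])])[:,:,::-1])
E
```

```text
(no output)
```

View pics/w6.png

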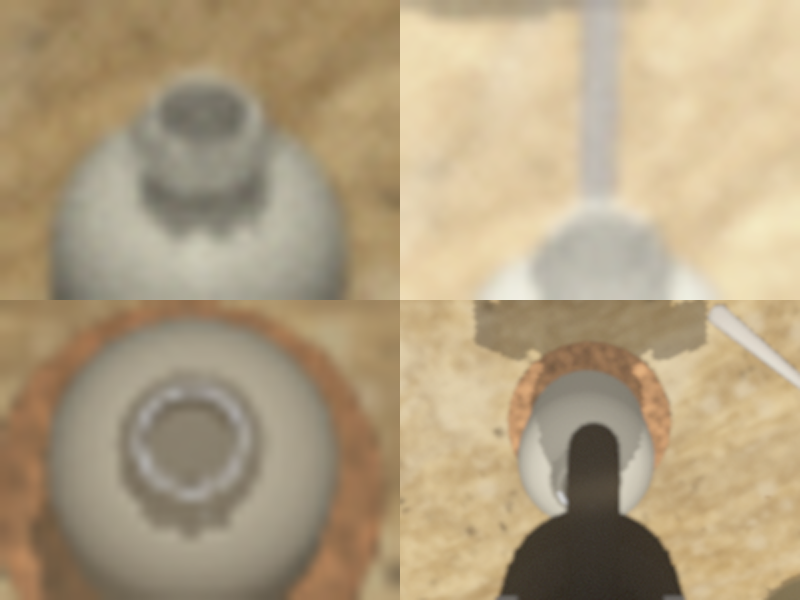

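```bash
python3 - <<'E'
import pickle
from h import *
from bench import r
f,g,t=pickle.load(open("w5.pkl","rb"));d=pickle.load(open("f0.pkl","rb"))
print("rim scene",onplane(g,(336.8,193.7),.121),"top",onplane(t,(315.55,206.25),.121),"tube scene",onplane(g,(336.45,189.5),.139))
print("tri",tri([g,t],[(336.8,193.7),(315.55,206.25)]))
# head at start, scene & top for bias
print("rim px at tcp xy",proj(g,[[.4917,-.2833,.121]]))
# coaster centre as check of bottle xy (top)
h=cv2.cvtColor(d["top"]["pixels"],cv2.COLOR_RGB2HSV);o=r.get_obs();print(o["tcp_pos"])
E
```

```text
rim scene [ 0.49433641 -0.28803746  0.121     ] top [ 0.49273966 -0.28638887  0.121     ] tube scene [ 0.49162837 -0.28384438  0.139     ]
tri [ 0.49251077 -0.28633376  0.12362102]
rim px at tcp xy [[336.05686594 195.45258055]]
[ 0.49182996 -0.28409115  0.25438311]
```

In the scene view the tube end at (336.5,189.5) hangs in line with the bottle mouth at (336.8,193.7). The estimates agree within 2–3 mm, and the bore gives ±6 mm. I'm lowering the tube in.

Call:
{"fn": "send_rows", "kwargs": {"deltas": [[0,-0.007,-0.004,0.02,0,0,0],[0,-0.007,-0.004,0.05,0,0,0],[0,-0.007,-0.004,0.08,0,0,0],[0,-0.007,-0.004,0.11,0,0,0],[0,-0.007,-0.004,0.14,0,0,0],[0,-0.007,-0.004,0.17,0,0,0],[0,-0.007,-0.004,0.2,0,0,0],[0,-0.007,-0.004,0.2,0,0,0]]}}

```text
clock: 7.98
tcp_pos: [0.4916, -0.2853, 0.2231]
orientation: [-0.742, -3.051, -0.0]
contact_force: [-0.1, -0.9, -1.9]
grip_width: 0.0306
```

Call:
{"fn": "send_rows", "kwargs": {"deltas": [[0,0,0,0.03,0,0,0],[0,0,0,0.08,0,0,0],[0,0,0,0.13,0,0,0],[0,0,0,0.18,0,0,0],[0,0,0,0.23,0,0,0],[0,0,0,0.28,0,0,0],[0,0,0,0.33,0,0,0],[0,0,0,0.37,0,0,0],[0,0,0,0.37,0,0,0],[0,0,0,0.37,0,0,0]]}}

```text
clock: 8.82
tcp_pos: [0.4919, -0.2856, 0.1683]
orientation: [-0.742, -3.052, 0.0]
contact_force: [-0.0, 0.4, -0.6]
grip_width: 0.0306
```

```bash
python3 - <<'E'
import pickle
from h import *
from bench import r
o=r.get_obs();print(o["tcp_pos"],o["contact_force"],o["moment"],o["grip_width"])
g=r.grab_frame("scene");f=r.grab_frame("wrist");pickle.dump((f,g),open("w7.pkl","wb"))
gam=lambda i:np.clip(255*(i/255.)**.5,0,255).astype(np.uint8)
b=cv2.resize(g["pixels"][150:240,290:380],(400,400),interpolation=cv2.INTER_CUBIC);c=cv2.resize(f["pixels"][100:400,160:460],(400,400))
cv2.imwrite("pics/w7.png",gam(np.hstack([b,c]))[:,:,::-1])
E
```

```text
[ 0.49192105 -0.28559295  0.1683401 ] [-5.80947164e-04  3.71600938e-01 -5.93508113e-01] [-0.03215803 -0.00872873  0.02804638] 0.03060804437734367
```

View pics/w7.png

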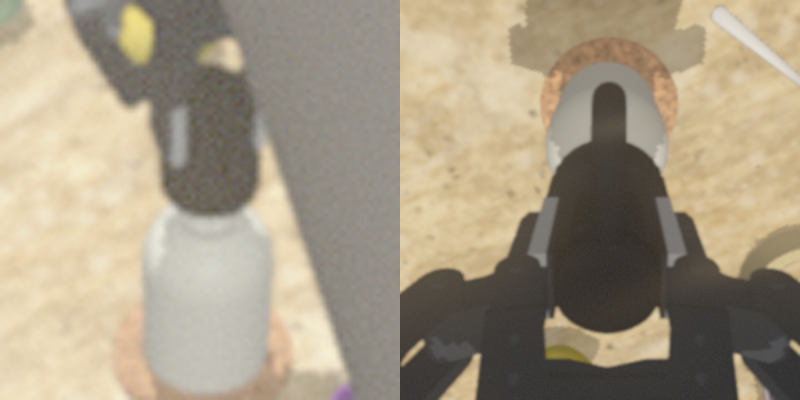

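The scene view shows the collar squarely over the neck with the tube in the bottle. I'm pressing down in small steps.

Call:
{"fn": "send_rows", "kwargs": {"deltas": [[0,0,0,0.02,0,0,0],[0,0,0,0.04,0,0,0],[0,0,0,0.06,0,0,0],[0,0,0,0.08,0,0,0],[0,0,0,0.1,0,0,0],[0,0,0,0.11,0,0,0],[0,0,0,0.11,0,0,0]]}}

```text
clock: 9.5
tcp_pos: [0.4926, -0.2862, 0.1527]
orientation: [0.742, 3.051, -0.001]
contact_force: [-0.7, 0.1, 4.9]
grip_width: 0.0306
```

Call:
{"fn": "send_rows", "kwargs": {"deltas": [[0,0,0,0.01,0,0,0],[0,0,0,0.02,0,0,0],[0,0,0,0.03,0,0,0],[0,0,0,0.03,0,0,0]]}}

```text
clock: 9.83
tcp_pos: [0.4932, -0.2868, 0.1489]
orientation: [0.742, 3.049, -0.001]
contact_force: [-0.9, -1.7, 4.3]
grip_width: 0.0305
```

Call:
{"fn": "send_rows", "kwargs": {"deltas": [[0,0,0,0.01,0,0,0],[0,0,0,0.02,0,0,0],[0,0,0,0.03,0,0,0],[0,0,0,0.03,0,0,0]]}}

```text
clock: 10.17
tcp_pos: [0.4915, -0.2852, 0.1424]
orientation: [-0.742, -3.051, -0.001]
contact_force: [-0.4, 0.1, -3.4]
grip_width: 0.0305
```

Call:
{"fn": "send_rows", "kwargs": {"deltas": [[0,0,0,0.01,0,0,0],[0,0,0,0.02,0,0,0],[0,0,0,0.02,0,0,0]]}}

```text
clock: 10.42
tcp_pos: [0.4929, -0.2864, 0.1416]
orientation: [0.742, 3.05, -0.0]
contact_force: [-1.5, 1.3, 10.9]
grip_width: 0.0304
```

Call:
{"fn": "send_rows", "kwargs": {"deltas": [[0,0,0,0.005,0,0,0],[0,0,0,0.01,0,0,0],[0,0,0,0.015,0,0,0],[0,0,0,0.015,0,0,0]]}}

```text
clock: 10.75
tcp_pos: [0.4942, -0.2874, 0.1416]
orientation: [0.742, 3.047, -0.0]
contact_force: [-4.3, 3.5, 28.7]
grip_width: 0.0304
```

Call:
{"fn": "send_rows", "kwargs": {"deltas": [[0,0,0,0.003,0,0,0],[0,0,0,0.003,0,0,0],[0,0,0,0.003,0,0,0],[0,0,0,0.003,0,0,0],[0,0,0,0.003,0,0,0],[0,0,0,0.003,0,0,0],[0,0,0,0.003,0,0,0],[0,0,0,0.003,0,0,0],[0,0,0,0.003,0,0,0],[0,0,0,0.003,0,0,0],[0,0,0,0.003,0,0,0],[0,0,0,0.003,0,0,0],[0,0,0,0.003,0,0,0],[0,0,0,0.003,0,0,0],[0,0,0,0.003,0,0,0],[0,0,0,0.003,0,0,0],[0,0,0,0.003,0,0,0],[0,0,0,0.003,0,0,0]]}}

```text
clock: 12.25
tcp_pos: [0.4944, -0.2875, 0.1416]
orientation: [0.742, 3.046, -0.0]
contact_force: [-6.2, 3.0, 30.0]
grip_width: 0.0303
```

```bash
python3 - <<'E'
import pickle
from h import *
from bench import r
o=r.get_obs();print(o["tcp_pos"],o["orientation"],o["contact_force"],o["moment"],o["grip_width"])
print(Ro.from_rotvec(o["orientation"]).apply([0,0,1]))
g=r.grab_frame("scene");f=r.grab_frame("wrist");pickle.dump((f,g),open("w8.pkl","wb"))
gam=lambda i:np.clip(255*(i/255.)**.5,0,255).astype(np.uint8)
b=cv2.resize(g["pixels"][150:240,290:380],(400,400),interpolation=cv2.INTER_CUBIC);c=cv2.resize(f["pixels"][100:400,160:460],(400,400))
cv2.imwrite("pics/w8.png",gam(np.hstack([b,c]))[:,:,::-1])
E
```

```text
[ 0.49443651 -0.28750085  0.14158828] [ 7.4168648e-01  3.0459630e+00 -4.6103225e-05] [-6.21407932  2.99648805 29.97541921] [0.69973055 1.12268946 0.05056413] 0.030344516105220393
[ 0.00643499 -0.00159718 -0.99997802]
```

View pics/w8.png

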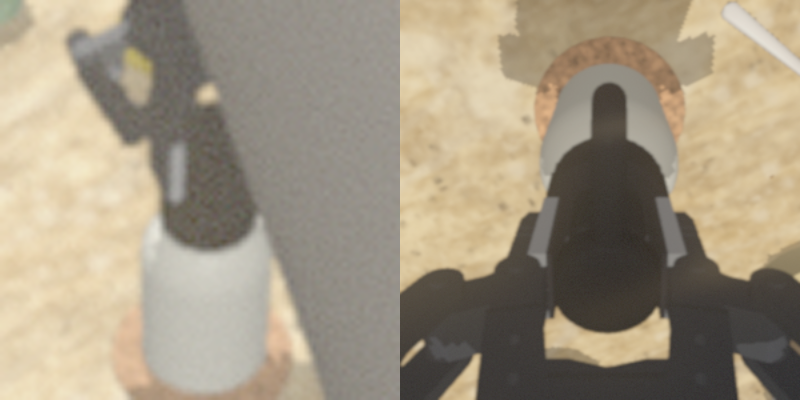

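The collar is down over the neck in both views (12 pictures used). I'll take out the sideways bias (about 7 N) while still pressing, so the collar beds squarely.

Call:
{"fn": "send_rows", "kwargs": {"deltas": [[0,0.004,0,0.001,0,0,0],[0,0.008,0.001,0.002,0,0,0],[0,0.012,0.002,0.003,0,0,0],[0,0.016,0.002,0.003,0,0,0],[0,0.016,0.002,0.003,0,0,0],[0,0.016,0.002,0.003,0,0,0],[0,0.016,0.002,0.003,0,0,0],[0,0.016,0.002,0.003,0,0,0],[0,0.016,0.002,0.003,0,0,0],[0,0.016,0.002,0.003,0,0,0],[0,0.016,0.002,0.003,0,0,0],[0,0.016,0.002,0.003,0,0,0],[0,0.016,0.002,0.003,0,0,0],[0,0.016,0.002,0.003,0,0,0]]}}

```text
clock: 13.52
tcp_pos: [0.4926, -0.2863, 0.1412]
orientation: [0.742, 3.046, -0.001]
contact_force: [-5.9, 3.0, 31.3]
grip_width: 0.0307
```

Call:
{"fn": "send_rows", "kwargs": {"deltas": [[0,0,0,-0.01,0,0,0],[0,0,0,-0.02,0,0,0],[0,0,0,-0.03,0,0,0],[0,0,0,-0.04,0,0,0],[0,0,0,-0.05,0,0,0],[0,0,0,-0.07,0,0,0],[0,0,0,-0.1,0,0,0],[0,0,0,-0.14,0,0,0],[0,0,0,-0.18,0,0,0],[0,0,0,-0.22,0,0,0],[0,0,0,-0.26,0,0,0],[0,0,0,-0.3,0,0,0],[0,0,0,-0.34,0,0,0],[0,0,0,-0.37,0,0,0],[0,0,0,-0.39,0,0,0],[0,0,0,-0.4,0,0,0],[0,0,0,-0.4,0,0,0],[0,0,0,-0.4,0,0,0],[0,0,0,-0.4,0,0,0],[0,0,0,-0.4,0,0,0]], "squeeze": 120}}

```text
clock: 15.18
tcp_pos: [0.4899, -0.2841, 0.1967]
orientation: [-0.742, -3.052, -0.0]
contact_force: [0.1, -0.5, -3.4]
grip_width: 0.0306
```

Call:
{"fn": "send_rows", "kwargs": {"deltas": [[0,0,0,0,0,0,0],[0,0,0,0,0,0,0],[0,0,0,0,0,0,0],[0,0,0,0,0,0,0],[0,0,0,0,0,0,0],[0,0,0,0,0,0,0],[0,0,0,0,0,0,0],[0,0,0,0,0,0,0]]}}

```text
clock: 15.85
tcp_pos: [0.4901, -0.2843, 0.197]
orientation: [-0.742, -3.053, -0.0]
contact_force: [0.1, -0.7, -3.3]
grip_width: 0.0303
```

```bash
python3 - <<'E'
import pickle
from h import *
from bench import r
o=r.get_obs();print(o["clock"],o["tcp_pos"],o["contact_force"],o["moment"],o["grip_width"],abs(o["qvel"]).max())
F=[r.grab_frame("scene") for _ in range(2)];pickle.dump(F,open("w9.pkl","wb"));cv2.imwrite("pics/w9.png",F[1]["pixels"][:,:,::-1])
g=F[1];hs=cv2.cvtColor(g["pixels"],cv2.COLOR_RGB2HSV)
p=o["tcp_pos"];top=[p[0],p[1],p[2]-.0205];bot=[p[0],p[1],p[2]-.0205-.116]
print("expected rim/bottom px if hanging",proj(g,[top,bot]))
m=((hs[...,1]<50)&(hs[...,2]>60)).astype(np.uint8);m[:140]=0;m[300:]=0;m[:,:290]=0;m[:,390:]=0
# bottle outline rows
for y in range(160,262,6):
    q=np.flatnonzero(m[y]);print(y,(q.min(),q.max(),len(q)) if len(q) else None,end="; ")
print("motion between frames",cv2.absdiff(F[0]["pixels"],F[1]["pixels"])[140:300,290:390].mean())
E
```

```text
15.85 [ 0.49006683 -0.28425854  0.19704378] [ 0.10801008 -0.68230885 -3.25653712] [0.00299513 0.04847947 0.04543184] 0.03034274092123471 0.002313893380532197
expected rim/bottom px if hanging [[337.5341241  177.02890697]
 [336.29316991 214.07250486]]
160 (np.int64(348), np.int64(389), 35); 166 (np.int64(328), np.int64(389), 39); 172 (np.int64(328), np.int64(389), 34); 178 (np.int64(329), np.int64(389), 29); 184 (np.int64(324), np.int64(389), 32); 190 (np.int64(322), np.int64(389), 52); 196 (np.int64(323), np.int64(389), 47); 202 (np.int64(323), np.int64(389), 46); 208 (np.int64(323), np.int64(389), 45); 214 (np.int64(323), np.int64(389), 43); 220 (np.int64(327), np.int64(389), 35); 226 (np.int64(377), np.int64(389), 13); 232 (np.int64(379), np.int64(389), 11); 238 (np.int64(379), np.int64(389), 11); 244 (np.int64(381), np.int64(389), 9); 250 (np.int64(292), np.int64(389), 15); 256 (np.int64(304), np.int64(389), 16); motion between frames 2.3539583333333334
```

```bash
python3 - <<'E'
from bench import r
print(r.hand_in());o=r.get_obs();print(o["clock"],o["tcp_pos"],o["contact_force"])
E
```

```text
the job is handed in; nothing more can be done
None
the job is handed in; nothing more can be done
```

I drew the pump out of the jar, lowered its tube into the white bottle and pressed the collar down until it clicked. I kept pressing at about 30 N for over 2 s, then lifted the bottle by its pump and handed the job in at about 16 s. The hand-in gave no verdict.

**Last checks:**
- **Click and seating:** the upward force fell away between TCP heights of 149 and 142 mm. The collar then met a hard stop at 141–142 mm, which fits the expected home height.
- **Hanging:** the bottle's underside is about 60 mm above the worktop, worked out from the gripper height. The last scene image, which I checked by mask and did not view, fits that height and an upright bottle. The tool carries about 3.3 N, which fits pump plus bottle, and the arm was still (joint speeds under 0.003 rad/s).

**What disagreed or was not checked:**
- **Grip:** the fingers closed at about 31 mm, so they probably hold the pump's 34 mm head and not the 24 mm body. The grip showed no slip.
- **Camera offset:** the top and wrist cameras differed by about 6 mm in y. I aligned the tube to the bottle mouth with the scene camera.
- **Sideways force:** about 6–7 N sideways remained while pressing, and my small correction barely changed it.
- **Collar gap:** I did not measure it directly.
- **Jar and bystanders:** the jar was last seen standing in place just after the pump came out. I did not look at the jar or bystanders again before handing in.

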